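# Set the grinding gap of the nib mill and feel the shaft's end float

### The job

Set the bench mill's grinding gap: push the graduated collar round by its pegs, closing it clockwise from above, until 60 degrees (the long mark with two dots) stands at the index line, without ever running it down below 50. Then take the rotor shaft by its black knob, pull it straight up until you feel it come firmly against its upper stop, push it down until it bears firmly on its lower stop, and leave it down with the collar still at 60. Never force the stops, and do not shove the bowl, the brush or the half egg out of their places.

Things in the scene. Friction and masses are not known exactly. Their poses are not given: they have to be found in the camera images.
- mill: The bench stone mill, fixed to the worktop: white round housing, dark plinth 236 mm across, white drive cover behind (to 212 mm from the axis, 104 mm high). Origin: on its vertical axis at worktop height; z up, -x points to the index bracket, +y to the outlet chute. Plain steel bearing housing in the middle, 62 mm across, top 155 mm high.
- index_line (a point): The index: a single dark line on top of the steel bracket at the mill's front, beside the collar's rim; point on the line 110 mm from the mill's axis, 117 mm above the worktop, level with the scale.
- collar (a joint): Reading of the graduated collar, rad (60 degrees = 1.047); falls as it turns clockwise seen from above; limits 0 and 240 degrees. Bright disc 207 mm across, flat top 117 mm high. Marks every 5 degrees, longer every 10, longest every 30 with one dot per 30 (two dots = 60); zero is a broad bar. Stays where it is left; takes 4 to 7 N at a peg.
- peg_1 (a point): Centre of the top of one of three dark upright pegs on the collar, 66 mm from the mill's axis, 120 degrees apart: 17 mm thick (20 at the head, 25 at the foot), from 117 to 158 mm above the worktop. This one stands 30 degrees along the scale (at the mark with one dot).
- peg_2 (a point): Centre of the top of the second peg, like peg_1; it stands at the 150 degree mark (five dots).
- peg_3 (a point): Centre of the top of the third peg, like peg_1; it stands at 270 degrees, on the unmarked part of the collar.
- mill_shaft: The rotor shaft, upright on the mill's axis, 0.24 to 0.39 kg, slides up and down only, with 1 N of drag. Origin: middle of its black knob, 43 mm across, 29 mm high (14 mm below to 15 mm above); 183 mm above the worktop when the shaft is down. Up travel to its stop: some 3 to 8 mm with the collar at 60, not known beforehand (wear); more at higher readings.
- upper_stop: The upper thrust stop, hidden in the bearing housing; origin 124 mm above the worktop at reading 0 (where it would touch the lowered shaft's shoulder), 5 mm higher per radian. Its worn face lies up to 1.5 mm above or below that. The pull counts as firm from 6 N on the stop (the shaft's weight and drag come on top); more than 45 N would force it.
- lower_stop: The fixed lower thrust stop, out of sight in the bearing housing; the shaft's shoulder rests on it when the shaft is down. Origin: middle of its upper face, on the axis, 119 mm above the worktop. Firm means 10 N on it, the shaft's weight included; more than 45 N would force it.
- bowl: Loose steel mixing bowl, 148 mm across, 56 mm high, under the mill's outlet chute; origin: centre of its underside. To be left alone.
- brush: Loose pastry brush with a wooden handle, 184 mm long, 35 mm wide, 19 mm high, lying at the right of the mill; origin: centre of its underside. To be left alone.
- half_egg_0: Loose grey half egg, 120 by 166 mm, 67 mm high, lying dome up to the right of the mill; origin: centre of its underside. To be left alone.

How it is judged:
On the way, in this order (a step that is already met when the one before it is completed fails the run):
1. the collar stands at 60 degrees (57 to 63) and is let go (value of joint collar between 0.995 and 1.0996 rad and contact force between the fingers and mill below 0.2 N), for 0.3 s.
2. the shaft is pulled up against its upper stop with 6 N or more (contact force between mill_shaft and upper_stop above 6 N), for 0.2 s.
3. the shaft is pushed down on its lower stop with 10 N or more (its own weight of 3 N or so counts) (contact force between mill_shaft and lower_stop above 10 N), for 0.2 s.
At the end, for the whole second after the job is handed in: The collar reads 57 to 63 degrees; the shaft is down within 1.5 mm of its lower stop and at rest; the bowl, the brush and the half egg are within 20 mm of where they stood (value of joint collar between 0.995 and 1.0996 rad and z of mill_shaft in the frame of mill below 0.1845 m and linear speed of mill_shaft below 0.005 m/s and distance of each of bowl, brush, half_egg_0 from where it was at the start of the episode below 0.02 m); the robot touches nothing.
It fails at once if the collar is run down below 50 degrees (value of joint collar below 0.8727 rad).
It fails at once if a stop is loaded with more than 45 N (contact force between mill_shaft and upper_stop above 45 N or contact force between mill_shaft and lower_stop above 45 N).
It fails at once if the bowl, the brush or the half egg is moved by more than 20 mm (distance of any of bowl, brush, half_egg_0 from where it was at the start of the episode above 0.02 m).
It also fails if it takes over 64 s, if anything falls off the work surface, if the arm or the gripper's body presses on something with over 40 N, if the wrist force passes 120 N, or if a joint passes its speed limit or range.

### The arm

A 6-joint arm with a two-finger parallel gripper is mounted at the origin on the work surface; the furniture and walls round the work are solid. World frame = base frame: x ahead of the robot, y to its left, z up, the work surface at z = 0. Lengths are in m, angles in rad, forces in N, time in s.
With the tool pointing down it reaches from about 0.3 to 0.85 m from the base axis. Payload 4.2 kg.
Tool frame: the origin (TCP) lies between the finger pads; the fingertips stand 25 mm ahead of it and the grasp point (between the pads) lies 6 mm ahead of it (r.nose_length is the distance from the TCP to the fingertips, in m); z points along the fingers, y is the line along which they close (so a half turn about z gives the same grasp; the last joint's range is limited). The gripper opens to 91 mm and grips with 3 to 60 N. Pads are 32 mm wide; open, the fingers measure 118 mm over their backs; the gripper's body (76 mm by 178 mm) begins 60 mm behind the grasp point.
Start: joints at [-1.278, 0.32, 1.565, -0, 1.257, -0.02], TCP at [0.177, -0.547, 0.239] pointing down, gripper open.
Joint ranges: [-3.11, 3.11], [-0.84, 2.01], [0.21, 2.61], [-1.34, 4.49], [0.05, 2.63], [-2.56, 2.56]. Speed limits (rad/s): [2.57, 2.57, 3.14, 3.14, 3.14, 3.14].

### API

Orientations are given as a 3x3 rotation matrix whose columns are the frame's x, y, z axes.
In Python, from station import status, optics, hand_in, r gives the robot as it stands.
- The arm moves only by the tool carry_out, never from a script. Its argument "steps" is a list of rows, each an object of numbers: "tx", "ty", "tz": the shift along the tool's x, y, z in cm; "roll": the turn about the tool's z in degrees; "hand": the finger opening in cm, from 0 to 9.12. In form: [{"tx": .., "ty": .., "tz": .., "roll": .., "hand": ..}, ...]. A call has 1 to 8 rows; each row shifts and turns the commanded pose from where the row before left it, along the tool's axes as they then stand; what a row does not reach is not made up. A row lasts 1/10 s, in which the tool goes at most 50 mm and 8.59 degrees, less where a joint would pass 70% of its speed; a pose out of reach is approached as far as the arm can. A call with a gripper value outside its range is refused whole. The fingers move at their own pace and stop on an object; "newtons" is the grip in N (left out, the last holds). Time passes only in rows, so rows that do not move let the fingers close. It gives the time, the measured TCP pose, the force, the opening and the grip force at its end, in the units of the state.
- status.read_state(): the state, without advancing time (a new reading comes with each control period).
- optics.read_camera(name): name is "side" or "top" or "wrist"; returns a dict with "img" (420x560x3 uint8, red, green, blue), "fx", "fy", "cx", "cy" (pixels), "R" (3x3) and "t" (3): a world point X has camera coordinates R X + t. Camera axes: x right, y down, z forward; pixel columns grow to the right and rows downward; lengths in m; the calibration is good to about 2 mm. A picture is of the moment at which its call begins. There is no depth.
- hand_in(): hands the job in; it is judged then, once.
The state is a dict: "clock": time; "qpos": joint angles; "qvel": joint speeds; "joint_torque": joint torques, N m; "tcp_pos": TCP position; "ee_rot": TCP orientation; "wrist_force": force on the tool from outside, world axes, zero at the start; "moment": the same for the moment, N m; "width": finger opening in m; "grip_force": force on a finger pad.
Only numpy, scipy, OpenCV 4.12 (cv2) and the standard library are available. Lean on these libraries where they do the work, as an engineer would, in place of code of your own. Each camera call takes 0.05 s, during which the arm holds its last target. There are 200 camera calls.

## Working session

There is one attempt and no reset: what is moved stays moved. The work goes in short steps, Python scripts to look and compute and a tool call to move; the robot and the scene stay as the last step left them, time stands still between calls to the robot, and variables do not carry over. Pictures are saved under pics/ and viewed, at most 10 in all, crops included, and the job is handed in when it is done.

Besides the shell and the picture viewer there is one more tool, called after "Request:" by a JSON object that holds its "method" and its "body". carry_out: Moves the arm, as the interface text tells. Its arguments: {"type":"object","properties":{"steps":{"type":"array"},"newtons":{"type":"number"}},"required":["steps"]}

```bash
mkdir -p pics
cat > h.py <<'E'
import numpy as np, cv2
from station import status, optics, hand_in, r
def cam(n):
    c=optics.read_camera(n); c['R']=np.array(c['R']);c['t']=np.array(c['t']); return c
def save(c,f): cv2.imwrite('pics/'+f,c['img'][:,:,::-1])
def ray(c,u,v,z):
    d=c['R'].T@np.array([(u-c['cx'])/c['fx'],(v-c['cy'])/c['fy'],1]); o=-c['R'].T@c['t']
    return o+d*(z-o[2])/d[2]
def proj(c,X):
    p=c['R']@np.array(X)+c['t']; return np.array([c['fx']*p[0]/p[2]+c['cx'],c['fy']*p[1]/p[2]+c['cy']])
E
python3 - <<'E'
from h import *
ims=[]
for n in ('top','side'):
    c=cam(n); save(c,n+'0.png'); print(n,c['fx'],c['cx'],c['cy'],(-c['R'].T@c['t']).round(3),c['R'].round(2).tolist())
s=status.read_state(); print(s['clock'],s['tcp_pos'],np.round(s['ee_rot'],3).tolist())
E
```

```text
top 408.5007704538042 283.2915648599843 215.74604809419546 [ 0.413 -0.072  1.269] [[0.02, -1.0, -0.02], [-0.99, -0.02, -0.13], [0.13, 0.03, -0.99]]
side 457.6211178966726 275.0854697015117 210.09515807833864 [0.158 1.065 0.698] [[-0.93, -0.36, 0.02], [-0.18, 0.4, -0.9], [0.32, -0.84, -0.44]]
0.1 [ 0.17683191 -0.54670797  0.23820404] [[0.951, 0.308, -0.0], [0.308, -0.951, 0.002], [-0.0, -0.002, -1.0]]
```

View pics/top0.png

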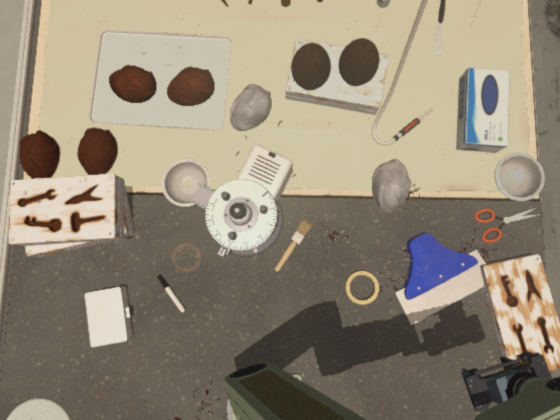

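View pics/side0.png

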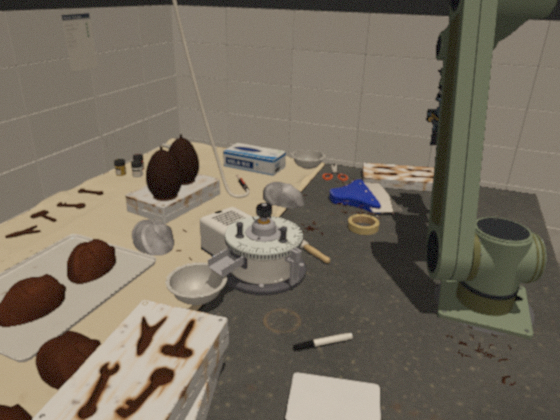

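Top view: the mill is centred near (241,213), its index bracket near (224,252), the bowl at (186,183), the brush at (295,245) and the half egg at (390,185). Next I'll enlarge the mill and measure it.

Run:
```python
from h import *
c=cam('top'); im=c['img']
x0,y0=195,165
crop=cv2.resize(im[y0:y0+100,x0:x0+100],None,fx=6,fy=6,interpolation=cv2.INTER_CUBIC)
cv2.imwrite('pics/crop0.png',crop[:,:,::-1])
hsv=cv2.cvtColor(im,cv2.COLOR_RGB2HSV)
sub=hsv[y0:y0+100,x0:x0+100]
dark=(sub[:,:,2]<75).astype(np.uint8)
n,l,st,ce=cv2.connectedComponentsWithStats(dark)
for i in range(1,n):
    if 10<st[i,4]<800: print('dark',(ce[i]+[x0,y0]).round(1),st[i], ray(c,*(ce[i]+[x0,y0]),.158).round(4))
for p in ((241,213),(224,252)): print(ray(c,*p,.117).round(4))
```

```text
[0.5676 0.0778 0.117 ]
[0.4558 0.1222 0.117 ]
```

View pics/crop0.png

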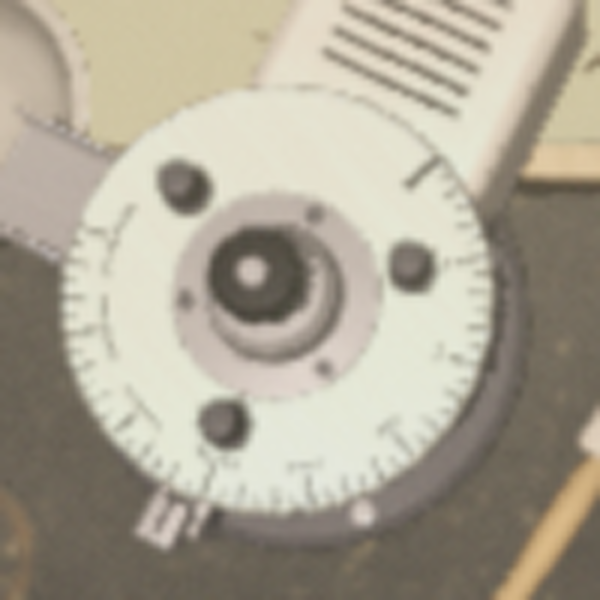

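The crop shows the disc centred at about (278,300) in crop pixels. The zero bar is at (422,172) and peg_1 at (411,266). Peg_2 is at (225,424), close to the bracket at (175,520), and peg_3 is at (185,187). The reading is roughly 150, so it needs about 90° clockwise. I'll grip peg_1 and carry it round on the right and front side.

```bash
cat >> h.py <<'E'
def plan(C,target):
    "print shift to target TCP in tool axes, cm"
    s=status.read_state(); d=np.array(s['ee_rot']).T@(np.array(target)-s['tcp_pos'])
    print('tool shift cm',(d*100).round(2)); return d
E
python3 - <<'E'
from h import *
c=cam('top'); f=lambda u,v,z: ray(c,195+(u-2.5)/6,165+(v-2.5)/6,z)
C=np.mean([f(62,300,.117),f(493,300,.117),f(278,85,.117),f(278,515,.117)],0); print('C',C,'diam',np.linalg.norm(f(62,300,.117)-f(493,300,.117)),np.linalg.norm(f(278,85,.117)-f(278,515,.117)))
print('knob',f(258,270,.198))
P=[f(411,266,.158),f(225,424,.158),f(185,187,.158)]
C2=np.mean(P,0); print('C from pegs',C2)
a=lambda p:np.degrees(np.arctan2(p[1]-C2[1],p[0]-C2[0]))
for p in P: print(p.round(4),np.linalg.norm(p-C2),a(p))
print('zero',a(f(422,172,.117)),'bracket',a(f(178,515,.117)),a(f(205,515,.117)))
plan(0,[P[0][0],P[0][1],.26])
E
```

```text
C [0.56362134 0.07813312 0.117     ] diam 0.20543016600306882 0.20625513014263844
knob [0.56569994 0.07665053 0.198     ]
C from pegs [0.56143057 0.07469928 0.158     ]
[0.5744 0.0119 0.158 ] 0.06412605481882802 -78.29127287829132
[0.5003 0.0949 0.158 ] 0.06436998643195536 161.7552833847899
[0.6096 0.1173 0.158 ] 0.06429357339839147 41.543790938768524
zero -44.68023274082837 bracket 155.10909218205796 161.27983635023975
tool shift cm [ 55.02 -40.93  -2.11]
```

Request:
{"method": "carry_out", "body": {"steps": [{"tx": 3.8,"ty": -2.8,"tz": -0.5,"hand": 6},{"tx": 3.8,"ty": -2.8,"tz": -0.5},{"tx": 3.8,"ty": -2.8,"tz": -0.5},{"tx": 3.8,"ty": -2.8,"tz": -0.5},{"tx": 3.8,"ty": -2.8,"tz": -0.5},{"tx": 3.8,"ty": -2.8,"tz": -0.5},{"tx": 3.8,"ty": -2.8,"tz": -0.5},{"tx": 3.8,"ty": -2.8,"tz": -0.5}]}}

```text
schema error: expected keys tx, ty, tz, roll, hand
```

Request:
{"method": "carry_out", "body": {"steps": [{"tx": 3.8,"ty": -2.8,"tz": -0.5},{"tx": 3.8,"ty": -2.8,"tz": -0.5},{"tx": 3.8,"ty": -2.8,"tz": -0.5},{"tx": 3.8,"ty": -2.8,"tz": -0.5},{"roll": -8.5},{"roll": -8.5},{"roll": -8.5},{"roll": -8.5}]}}

```text
schema error: expected keys tx, ty, tz, roll, hand
```

Request:
{"method": "carry_out", "body": {"steps": [{"roll": -8.5},{"roll": -8.5},{"roll": -8.5},{"roll": -8.5},{"roll": -8.5},{"roll": -8.5},{},{}]}}

```text
schema error: expected keys tx, ty, tz, roll, hand
```

Run:
```python
from h import *
c=cam('wrist'); save(c,'w1.png'); s=status.read_state()
print(s['clock'],s['tcp_pos'],np.round(s['ee_rot'],3).tolist(),s['qpos'],s['wrist_force'],s['width'])
for X in ([.563,.077,.198],[.5744,.0119,.158],[.463,.122,.117]): print(proj(c,X))
print((-c['R'].T@c['t']))
```

```text
0.25 [ 0.17689269 -0.5469158   0.23857697] [[0.951, 0.308, -0.0], [0.308, -0.951, 0.001], [0.0, -0.001, -1.0]] [-1.27800351e+00  3.19946064e-01  1.56501459e+00  3.23963986e-05
  1.25739423e+00 -2.00066405e-02] [ 0.32060546 -0.18948679 -0.55019599] 0.09113420255375526
[-3480.6224466  -3817.40722886]
[-1288.83621386 -1748.9613774 ]
[-908.65442072 -774.44815083]
[ 0.25700642 -0.52182755  0.38435766]
```

View pics/w1.png

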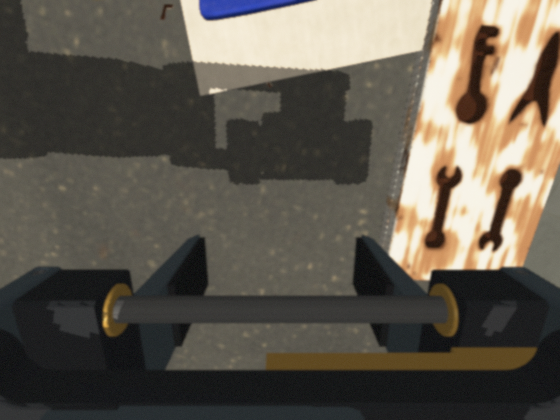

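The arm has not moved: every key is needed in each row. The picture shows only the gripper over the bare worktop.

Request:
{"method": "carry_out", "body": {"steps": [{"tx": 3.8,"ty": -2.8,"tz": -0.5,"roll": 0,"hand": 6},{"tx": 3.8,"ty": -2.8,"tz": -0.5,"roll": 0,"hand": 6},{"tx": 3.8,"ty": -2.8,"tz": -0.5,"roll": 0,"hand": 6},{"tx": 3.8,"ty": -2.8,"tz": -0.5,"roll": 0,"hand": 6},{"tx": 3.8,"ty": -2.8,"tz": -0.5,"roll": 0,"hand": 6},{"tx": 3.8,"ty": -2.8,"tz": -0.5,"roll": 0,"hand": 6},{"tx": 3.8,"ty": -2.8,"tz": -0.5,"roll": 0,"hand": 6},{"tx": 3.8,"ty": -2.8,"tz": -0.5,"roll": 0,"hand": 6}]}}

```text
clock: 1.05
tcp_pos: [0.398, -0.2387, 0.2793]
ee_rot: [[0.952, 0.308, 0.0], [0.308, -0.952, -0.0], [0.0, 0.001, -1.0]]
wrist_force: [0.2, -0.3, -0.3]
width: 0.06
grip_force: 0.0
```

Request:
{"method": "carry_out", "body": {"steps": [{"tx": 3.8,"ty": -2.8,"tz": -0.5,"roll": 0,"hand": 6},{"tx": 3.8,"ty": -2.8,"tz": -0.5,"roll": 0,"hand": 6},{"tx": 3.8,"ty": -2.8,"tz": -0.5,"roll": 0,"hand": 6},{"tx": 3.8,"ty": -2.8,"tz": -0.5,"roll": 0,"hand": 6},{"tx": 0,"ty": 0,"tz": 0,"roll": -8.5,"hand": 6},{"tx": 0,"ty": 0,"tz": 0,"roll": -8.5,"hand": 6},{"tx": 0,"ty": 0,"tz": 0,"roll": -8.5,"hand": 6},{"tx": 0,"ty": 0,"tz": 0,"roll": -8.5,"hand": 6}]}}

```text
clock: 1.85
tcp_pos: [0.5074, -0.0868, 0.2988]
ee_rot: [[0.611, 0.791, -0.0], [0.791, -0.611, -0.0], [-0.0, -0.0, -1.0]]
wrist_force: [0.0, 0.3, 0.9]
width: 0.0597
grip_force: 0.0
```

Request:
{"method": "carry_out", "body": {"steps": [{"tx": 0,"ty": 0,"tz": 0,"roll": -8.5,"hand": 6},{"tx": 0,"ty": 0,"tz": 0,"roll": -8.5,"hand": 6},{"tx": 0,"ty": 0,"tz": 0,"roll": -8.5,"hand": 6},{"tx": 0,"ty": 0,"tz": 0,"roll": -8.5,"hand": 6},{"tx": 0,"ty": 0,"tz": 0,"roll": -8.5,"hand": 6},{"tx": 0,"ty": 0,"tz": 0,"roll": -8.5,"hand": 6},{"tx": 0,"ty": 0,"tz": 0,"roll": 0,"hand": 6},{"tx": 0,"ty": 0,"tz": 0,"roll": 0,"hand": 6}]}}

```text
clock: 2.65
tcp_pos: [0.5074, -0.0871, 0.2989]
ee_rot: [[-0.221, 0.975, -0.0], [0.975, 0.221, -0.0], [-0.0, -0.0, -1.0]]
wrist_force: [0.3, -0.6, -0.3]
width: 0.0601
grip_force: 0.0
```

Run:
```python
from h import *
c=cam('wrist'); save(c,'w2.png'); s=status.read_state()
print(s['clock'],s['tcp_pos'],np.round(s['ee_rot'],3).tolist(),s['qpos'],s['wrist_force'],s['width'])
for X in ([.563,.077,.198],[.5744,.0119,.158],[.463,.122,.117]): print(proj(c,X))
print((-c['R'].T@c['t']))
```

```text
2.7 [ 0.50738934 -0.08707933  0.2989136 ] [[-0.221, 0.975, -0.0], [0.975, 0.221, -0.0], [-0.0, -0.0, -1.0]] [-1.92278101e-01  1.90670300e-01  1.59068571e+00 -4.85900071e-05
  1.36023680e+00 -4.15186182e-01] [-1.05167827  0.41802627  0.33238268] 0.06004314333937281
[406.55989373  25.02981645]
[376.40825885 121.00777074]
[283.33114632 -31.18410432]
[ 0.48887232 -0.00572891  0.44477975]
```

View pics/w2.png

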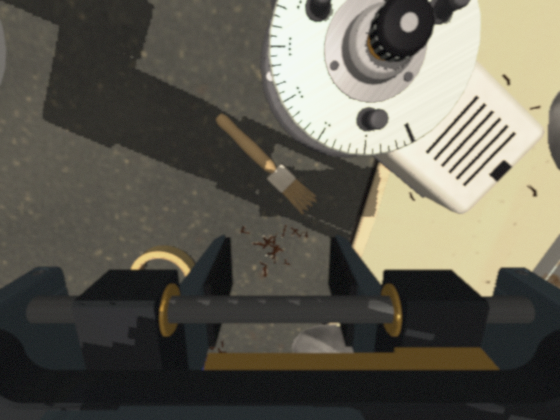

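Peg_1 appears at about (377,118), against a prediction of (376,121), and the knob is at (408,20) against (407,25). The estimates agree within 2 mm and the roll is already tangential, so I'll descend on peg_1.

Request:
{"method": "carry_out", "body": {"steps": [{"tx": 2.7,"ty": 2.9,"tz": 0,"roll": 0,"hand": 6},{"tx": 2.7,"ty": 2.9,"tz": 0,"roll": 0,"hand": 6},{"tx": 2.8,"ty": 2.9,"tz": 0,"roll": 0,"hand": 6},{"tx": 0,"ty": 0,"tz": 4,"roll": 0,"hand": 5},{"tx": 0,"ty": 0,"tz": 4,"roll": 0,"hand": 5},{"tx": 0,"ty": 0,"tz": 4,"roll": 0,"hand": 5},{"tx": 0,"ty": 0,"tz": 2.9,"roll": 0,"hand": 5},{"tx": 0,"ty": 0,"tz": 0,"roll": 0,"hand": 5}]}}

```text
clock: 3.5
tcp_pos: [0.5709, 0.0123, 0.1457]
ee_rot: [[-0.222, 0.975, -0.01], [0.975, 0.222, -0.0], [0.002, -0.009, -1.0]]
wrist_force: [0.2, -0.1, 0.8]
width: 0.0496
grip_force: 0.0
```

Request:
{"method": "carry_out", "body": {"steps": [{"tx": 0,"ty": 0,"tz": 0,"roll": 0,"hand": 1},{"tx": 0,"ty": 0,"tz": 0,"roll": 0,"hand": 1},{"tx": 0,"ty": 0,"tz": 0,"roll": 0,"hand": 1},{"tx": 0,"ty": 0,"tz": 0,"roll": 0,"hand": 1},{"tx": 0,"ty": 0,"tz": 0,"roll": 0,"hand": 1}], "newtons": 12}}

```text
clock: 4.0
tcp_pos: [0.5763, 0.0125, 0.1517]
ee_rot: [[-0.223, 0.975, 0.007], [0.975, 0.223, 0.0], [-0.001, 0.007, -1.0]]
wrist_force: [4.3, 0.8, 2.6]
width: 0.0179
grip_force: 12.0
```

Run:
```python
from h import *
c=cam('wrist'); save(c,'w3.png')
for X in ([.563,.077,.198],[.5744,.0119,.158],[.463,.122,.117]): print(proj(c,X))
```

```text
[285.81458627 174.74343431]
[276.65752141 286.68825736]
[114.60522406  21.19515087]
```

View pics/w3.png

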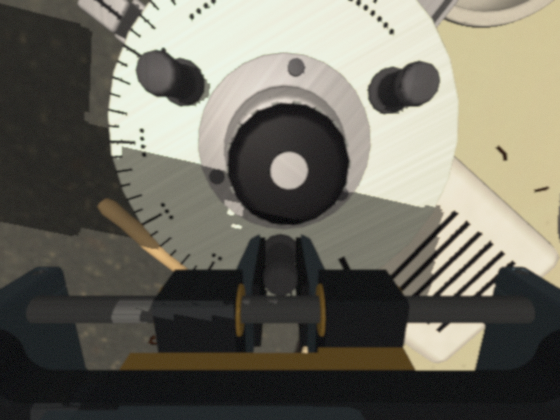

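Peg_1 is held between the fingers near (280,265), with a width of 17.9 mm. The knob is at (290,170) and the bracket at (112,12). Next I'll carry the peg clockwise along a 66 mm arc.

Request:
{"method": "carry_out", "body": {"steps": [{"tx": 0.025,"ty": -0.575,"tz": 0,"roll": 5,"hand": 1},{"tx": 0.025,"ty": -0.575,"tz": 0,"roll": 5,"hand": 1},{"tx": 0.025,"ty": -0.575,"tz": 0,"roll": 5,"hand": 1},{"tx": 0.025,"ty": -0.575,"tz": 0,"roll": 5,"hand": 1},{"tx": 0.025,"ty": -0.575,"tz": 0,"roll": 5,"hand": 1},{"tx": 0.025,"ty": -0.575,"tz": 0,"roll": 5,"hand": 1},{"tx": 0.025,"ty": -0.575,"tz": 0,"roll": 5,"hand": 1},{"tx": 0.025,"ty": -0.575,"tz": 0,"roll": 5,"hand": 1}]}}

```text
clock: 4.85
tcp_pos: [0.5319, 0.0188, 0.1516]
ee_rot: [[0.459, 0.889, 0.008], [0.889, -0.459, 0.002], [0.005, 0.006, -1.0]]
wrist_force: [6.9, 4.2, 3.0]
width: 0.0175
grip_force: 12.0
```

Request:
{"method": "carry_out", "body": {"steps": [{"tx": 0.025,"ty": -0.575,"tz": 0,"roll": 5,"hand": 1},{"tx": 0.025,"ty": -0.575,"tz": 0,"roll": 5,"hand": 1},{"tx": 0.025,"ty": -0.575,"tz": 0,"roll": 5,"hand": 1},{"tx": 0.025,"ty": -0.575,"tz": 0,"roll": 5,"hand": 1},{"tx": 0.025,"ty": -0.575,"tz": 0,"roll": 5,"hand": 1},{"tx": 0.025,"ty": -0.575,"tz": 0,"roll": 5,"hand": 1},{"tx": 0.025,"ty": -0.575,"tz": 0,"roll": 5,"hand": 1},{"tx": 0,"ty": 0,"tz": 0,"roll": 0,"hand": 1}]}}

```text
clock: 5.65
tcp_pos: [0.5033, 0.0463, 0.1516]
ee_rot: [[0.884, 0.467, 0.007], [0.467, -0.884, 0.001], [0.006, 0.003, -1.0]]
wrist_force: [5.4, 2.1, 3.8]
width: 0.0182
grip_force: 12.0
```

Run:
```python
from h import *
s=status.read_state(); t=s['tcp_pos']; print(np.degrees(np.arctan2(t[1]-.077,t[0]-.563)),np.hypot(t[1]-.077,t[0]-.563))
c=cam('wrist'); save(c,'w4.png')
for X in ([.563,.077,.198],[.463,.122,.117]): print(proj(c,X))
```

```text
-152.8267261820744 0.06711833083599586
[281.03584507 170.80091625]
[147.43156185 254.45815914]
```

View pics/w4.png

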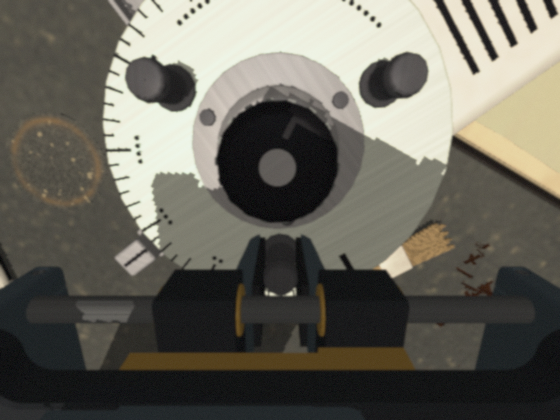

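The wrist picture shows the bracket at (135,258), three dots (90°) at (166,215) and two dots (60°) at (217,259). I'll work out angles on the scale plane.

Run:
```python
from h import *
c=cam('wrist')
im=c['img'][180:300,100:250]; cv2.imwrite('pics/w4c.png',cv2.resize(im,None,fx=5,fy=5,interpolation=cv2.INTER_CUBIC)[:,:,::-1])
C=ray(c,278,166,.198); print('axis from knob',C)
for n,p in dict(idx=(135,258),d60=(217,259),d90=(166,215),d120=(138,150)).items():
    X=ray(c,*p,.117); print(n,X.round(4),*[(np.hypot(*(X-k)[:2]).round(4),np.degrees(np.arctan2(X[1]-k[1],X[0]-k[0])).round(1)) for k in (C,np.array([.563,.077,0]))])
```

```text
axis from knob [0.56391985 0.07866697 0.198     ]
idx [0.4567 0.1282 0.117 ] (np.float64(0.1181), np.float64(155.2)) (np.float64(0.118), np.float64(154.3))
d60 [0.4811 0.0806 0.117 ] (np.float64(0.0828), np.float64(178.7)) (np.float64(0.082), np.float64(177.5))
d90 [0.4937 0.1213 0.117 ] (np.float64(0.0821), np.float64(148.7)) (np.float64(0.0822), np.float64(147.4))
d120 [0.5234 0.1507 0.117 ] (np.float64(0.0826), np.float64(119.4)) (np.float64(0.0837), np.float64(118.3))
```

View pics/w4c.png

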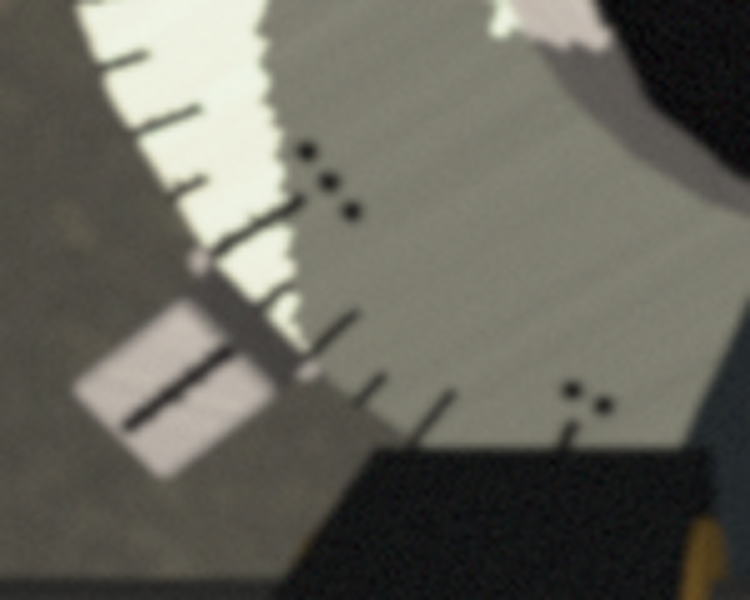

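The picture shows the index line centred at crop (180,390), between the 80 and 85 marks, so the reading is about 83.3. I'll turn another 23.4°.

Request:
{"method": "carry_out", "body": {"steps": [{"tx": 0.025,"ty": -0.575,"tz": 0,"roll": 5,"hand": 1},{"tx": 0.025,"ty": -0.575,"tz": 0,"roll": 5,"hand": 1},{"tx": 0.025,"ty": -0.575,"tz": 0,"roll": 5,"hand": 1},{"tx": 0.025,"ty": -0.575,"tz": 0,"roll": 5,"hand": 1},{"tx": 0.01,"ty": -0.39,"tz": 0,"roll": 3.4,"hand": 1},{"tx": 0,"ty": 0,"tz": 0,"roll": 0,"hand": 1},{"tx": 0,"ty": 0,"tz": 0,"roll": 0,"hand": 1}]}}

```text
clock: 6.45
tcp_pos: [0.4952, 0.0713, 0.1515]
ee_rot: [[0.997, 0.08, 0.005], [0.08, -0.997, -0.0], [0.005, 0.001, -1.0]]
wrist_force: [3.8, -0.9, 5.2]
width: 0.018
grip_force: 12.0
```

Run:
```python
from h import *
c=cam('wrist')
im=c['img'][100:300,40:280]; cv2.imwrite('pics/w5c.png',cv2.resize(im,None,fx=3,fy=3,interpolation=cv2.INTER_CUBIC)[:,:,::-1])
C=(.5637,.0782)
for a in (148.8-23.4,155):
    print(proj(c,[C[0]+.082*np.cos(np.radians(a)),C[1]+.082*np.sin(np.radians(a)),.117]))
```

```text
[164.17228606 215.03949204]
[214.96840987 257.77813092]
```

View pics/w5c.png

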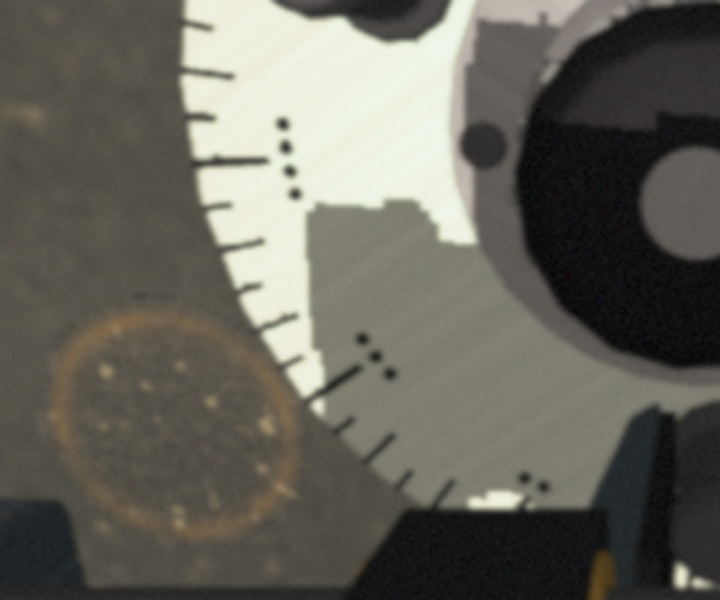

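The index itself is hidden by the finger here. The two dots sit at (218,261) against a predicted (215,258), which puts the reading near 60–62. I'll let go, rise and check.

Request:
{"method": "carry_out", "body": {"steps": [{"tx": 0,"ty": 0,"tz": 0,"roll": 0,"hand": 5},{"tx": 0,"ty": 0,"tz": 0,"roll": 0,"hand": 5},{"tx": 0,"ty": 0,"tz": 0,"roll": 0,"hand": 5},{"tx": 0,"ty": 0,"tz": 0,"roll": 0,"hand": 5},{"tx": 0,"ty": 0,"tz": -4,"roll": 0,"hand": 6},{"tx": -3,"ty": 0,"tz": -4,"roll": 0,"hand": 6},{"tx": -4,"ty": 0,"tz": -2,"roll": 0,"hand": 6},{"tx": 0,"ty": 0,"tz": 0,"roll": 0,"hand": 6}]}}

```text
clock: 7.3
tcp_pos: [0.4208, 0.0657, 0.2526]
ee_rot: [[0.997, 0.079, 0.003], [0.079, -0.997, 0.0], [0.003, -0.0, -1.0]]
wrist_force: [0.8, -0.1, -0.1]
width: 0.0601
grip_force: 0.0
```

Run:
```python
from h import *
c=cam('wrist')
C=[.5637,.0782]
q=proj(c,[.5637,.0782,.117]); i=proj(c,[.464,.1247,.117]); print(q,i,proj(c,[*C,.198]))
a=np.clip(i-[120,110],0,None).astype(int); print(a)
im=c['img'][a[1]:a[1]+180,a[0]:a[0]+240]; cv2.imwrite('pics/w6c.png',cv2.resize(im,None,fx=3.3,fy=3.3,interpolation=cv2.INTER_CUBIC)[:,:,::-1])
```

```text
[277.91465621  44.82638872] [219.49688452 160.58244816] [276.87616766  11.53877847]
[99 50]
```

View pics/w6c.png

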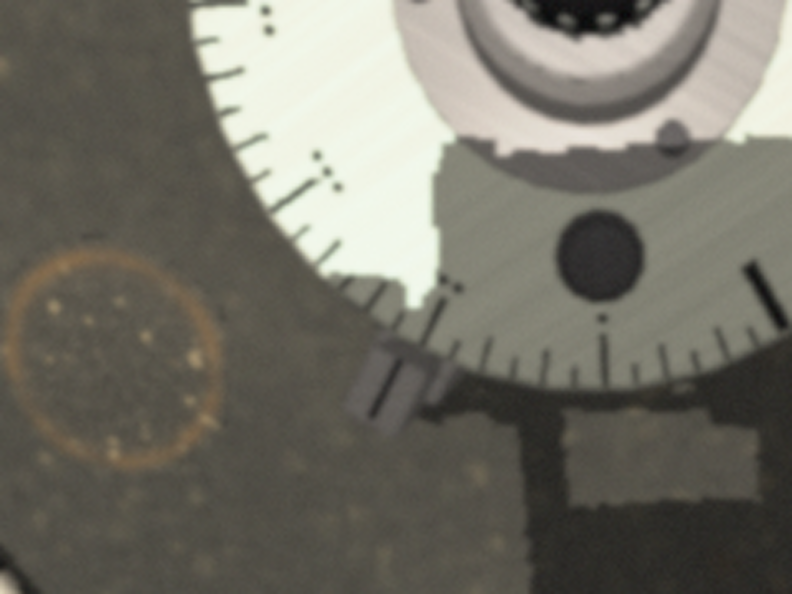

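The index line's middle is at crop (387,388), while the 60 mark's line, (444,300) to (422,345), extends to about (401,388). That is an offset of about 1.8°, so the reading is roughly 61.8. This is inside the tolerance, but I'll trim it for margin.

Request:
{"method": "carry_out", "body": {"steps": [{"tx": 4,"ty": 0,"tz": 2,"roll": 0,"hand": 5},{"tx": 3,"ty": 0,"tz": 1,"roll": 0,"hand": 5},{"tx": 0,"ty": 0,"tz": 4,"roll": 0,"hand": 5},{"tx": 0,"ty": 0,"tz": 3,"roll": 0,"hand": 5},{"tx": 0,"ty": 0,"tz": 0,"roll": 0,"hand": 5},{"tx": 0,"ty": 0,"tz": 0,"roll": 0,"hand": 5}]}}

```text
clock: 7.95
tcp_pos: [0.4937, 0.0714, 0.1493]
ee_rot: [[0.997, 0.079, -0.002], [0.079, -0.997, -0.0], [-0.002, 0.0, -1.0]]
wrist_force: [-0.4, -0.0, -0.1]
width: 0.0501
grip_force: 0.0
```

Request:
{"method": "carry_out", "body": {"steps": [{"tx": 0,"ty": 0,"tz": 0,"roll": 0,"hand": 1},{"tx": 0,"ty": 0,"tz": 0,"roll": 0,"hand": 1},{"tx": 0,"ty": 0,"tz": 0,"roll": 0,"hand": 1},{"tx": 0,"ty": 0,"tz": 0,"roll": 0,"hand": 1},{"tx": 0,"ty": -0.2,"tz": 0,"roll": 1.8,"hand": 1},{"tx": 0,"ty": 0,"tz": 0,"roll": 0,"hand": 1},{"tx": 0,"ty": 0,"tz": 0,"roll": 0,"hand": 1}]}}

```text
clock: 8.65
tcp_pos: [0.4935, 0.0726, 0.1506]
ee_rot: [[0.999, 0.049, 0.001], [0.049, -0.999, -0.001], [0.001, 0.001, -1.0]]
wrist_force: [0.3, -5.4, 5.2]
width: 0.0178
grip_force: 12.0
```

Request:
{"method": "carry_out", "body": {"steps": [{"tx": 0,"ty": 0,"tz": 0,"roll": 0,"hand": 5},{"tx": 0,"ty": 0,"tz": 0,"roll": 0,"hand": 5},{"tx": 0,"ty": 0,"tz": 0,"roll": 0,"hand": 5},{"tx": 0,"ty": 0,"tz": 0,"roll": 0,"hand": 5},{"tx": 0,"ty": 0,"tz": -4,"roll": 0,"hand": 6},{"tx": -3,"ty": 0,"tz": -4,"roll": 0,"hand": 6},{"tx": -4,"ty": 0,"tz": -2,"roll": 0,"hand": 6},{"tx": 0,"ty": 0,"tz": 0,"roll": 0,"hand": 6}]}}

```text
clock: 9.45
tcp_pos: [0.4208, 0.0702, 0.2528]
ee_rot: [[0.999, 0.048, 0.004], [0.048, -0.999, 0.001], [0.004, -0.001, -1.0]]
wrist_force: [1.2, 0.1, -0.8]
width: 0.06
grip_force: 0.0
```

Run:
```python
from h import *
c=cam('wrist'); s=status.read_state(); print(s['tcp_pos'],s['clock'])
im=c['img'][50:230,99:339]; cv2.imwrite('pics/w7c.png',cv2.resize(im,None,fx=3.3,fy=3.3,interpolation=cv2.INTER_CUBIC)[:,:,::-1])
# knob centre (dark) at z .183..198 for axis
print(proj(c,[.5637,.0782,.198]))
# peg disc
g=cv2.cvtColor(c['img'],cv2.COLOR_RGB2GRAY); p=proj(c,[.4975,.071,.158]); print('peg pred',p)
```

```text
[0.42241688 0.0702333  0.25143102] 9.5
[277.05413567  12.34167574]
peg pred [283.1055428  129.57444088]
```

View pics/w7c.png

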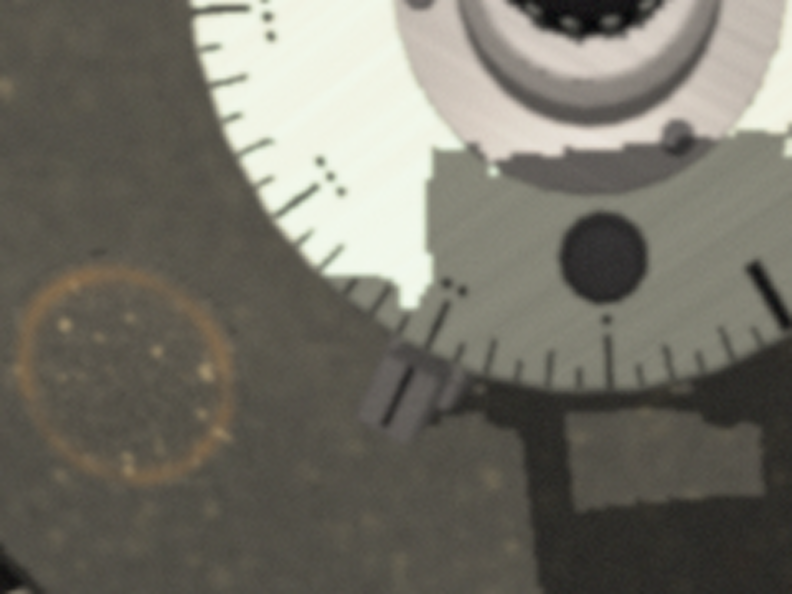

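The index line's middle is now at (398,396), and the 60 mark extends to about (406,396). The reading is about 61, which is good enough. Next I'll go above the knob.

Request:
{"method": "carry_out", "body": {"steps": [{"tx": 4,"ty": 0,"tz": -1,"roll": 0,"hand": 7},{"tx": 4,"ty": 0,"tz": 0,"roll": 0,"hand": 7},{"tx": 4,"ty": 0,"tz": 0,"roll": 0,"hand": 7},{"tx": 2.1,"ty": 0,"tz": 0,"roll": 0,"hand": 7},{"tx": 0,"ty": 0,"tz": 0,"roll": 0,"hand": 7},{"tx": 0,"ty": 0,"tz": 0,"roll": 0,"hand": 7}]}}

```text
clock: 10.1
tcp_pos: [0.5639, 0.0767, 0.2581]
ee_rot: [[0.999, 0.047, -0.004], [0.047, -0.999, -0.0], [-0.004, 0.0, -1.0]]
wrist_force: [-1.2, 0.4, -0.6]
width: 0.07
grip_force: 0.0
```

Run:
```python
from h import *
plan(0,[.5637,.0778,.190])
c=cam('wrist'); g=cv2.cvtColor(c['img'],cv2.COLOR_RGB2GRAY)
p=proj(c,[.5637,.0778,.198]);print(p)
```

```text
tool shift cm [ 0.01 -0.11  6.81]
[277.74267505 239.10855299]
```

Request:
{"method": "carry_out", "body": {"steps": [{"tx": 0,"ty": -0.1,"tz": 2,"roll": 0,"hand": 7},{"tx": 0,"ty": 0,"tz": 2,"roll": 0,"hand": 7},{"tx": 0,"ty": 0,"tz": 2,"roll": 0,"hand": 7},{"tx": 0,"ty": 0,"tz": 1,"roll": 0,"hand": 7},{"tx": 0,"ty": 0,"tz": 0,"roll": 0,"hand": 7},{"tx": 0,"ty": 0,"tz": 0,"roll": 0,"hand": 7}]}}

```text
clock: 10.75
tcp_pos: [0.5641, 0.0778, 0.1907]
ee_rot: [[0.999, 0.048, 0.001], [0.048, -0.999, 0.0], [0.001, -0.0, -1.0]]
wrist_force: [-0.5, 0.4, 0.3]
width: 0.0701
grip_force: 0.0
```

Request:
{"method": "carry_out", "body": {"steps": [{"tx": 0,"ty": 0,"tz": 0,"roll": 0,"hand": 3.5},{"tx": 0,"ty": 0,"tz": 0,"roll": 0,"hand": 3.5},{"tx": 0,"ty": 0,"tz": 0,"roll": 0,"hand": 3.5},{"tx": 0,"ty": 0,"tz": 0,"roll": 0,"hand": 3.5},{"tx": 0,"ty": 0,"tz": 0,"roll": 0,"hand": 3.5},{"tx": 0,"ty": 0,"tz": 0,"roll": 0,"hand": 3.5}], "newtons": 30}}

```text
clock: 11.35
tcp_pos: [0.5642, 0.0794, 0.1904]
ee_rot: [[0.999, 0.047, 0.001], [0.047, -0.999, 0.003], [0.001, -0.003, -1.0]]
wrist_force: [-0.2, 4.9, 0.7]
width: 0.0423
grip_force: 30.0
```

Request:
{"method": "carry_out", "body": {"steps": [{"tx": 0,"ty": -0.12,"tz": 0,"roll": 0,"hand": 3.5},{"tx": 0,"ty": 0,"tz": -0.1,"roll": 0,"hand": 3.5},{"tx": 0,"ty": 0,"tz": -0.1,"roll": 0,"hand": 3.5},{"tx": 0,"ty": 0,"tz": 0,"roll": 0,"hand": 3.5}]}}

```text
clock: 11.75
tcp_pos: [0.5642, 0.0794, 0.1915]
ee_rot: [[0.999, 0.047, 0.0], [0.047, -0.999, 0.001], [0.0, -0.001, -1.0]]
wrist_force: [1.3, 4.0, -4.8]
width: 0.0421
grip_force: 30.0
```

Request:
{"method": "carry_out", "body": {"steps": [{"tx": 0,"ty": 0,"tz": -0.1,"roll": 0,"hand": 3.5},{"tx": 0,"ty": 0,"tz": 0,"roll": 0,"hand": 3.5},{"tx": 0,"ty": 0,"tz": 0,"roll": 0,"hand": 3.5}]}}

```text
clock: 12.05
tcp_pos: [0.5642, 0.0794, 0.1927]
ee_rot: [[0.999, 0.047, 0.0], [0.047, -0.999, 0.001], [0.0, -0.001, -1.0]]
wrist_force: [2.8, 5.1, -3.8]
width: 0.0418
grip_force: 30.0
```

Request:
{"method": "carry_out", "body": {"steps": [{"tx": 0,"ty": 0,"tz": -0.1,"roll": 0,"hand": 3.5},{"tx": 0,"ty": 0,"tz": 0,"roll": 0,"hand": 3.5},{"tx": 0,"ty": 0,"tz": 0,"roll": 0,"hand": 3.5}]}}

```text
clock: 12.35
tcp_pos: [0.5642, 0.0794, 0.1939]
ee_rot: [[0.999, 0.047, 0.0], [0.047, -0.999, 0.001], [0.0, -0.001, -1.0]]
wrist_force: [3.0, 5.2, -4.2]
width: 0.0417
grip_force: 30.0
```

Request:
{"method": "carry_out", "body": {"steps": [{"tx": 0,"ty": 0,"tz": -0.1,"roll": 0,"hand": 3.5},{"tx": 0,"ty": 0,"tz": 0,"roll": 0,"hand": 3.5},{"tx": 0,"ty": 0,"tz": 0,"roll": 0,"hand": 3.5}]}}

```text
clock: 12.65
tcp_pos: [0.5642, 0.0794, 0.1949]
ee_rot: [[0.999, 0.047, 0.0], [0.047, -0.999, 0.001], [0.0, -0.001, -1.0]]
wrist_force: [2.5, 4.4, -3.1]
width: 0.042
grip_force: 30.0
```

Request:
{"method": "carry_out", "body": {"steps": [{"tx": 0,"ty": 0,"tz": -0.1,"roll": 0,"hand": 3.5},{"tx": 0,"ty": 0,"tz": 0,"roll": 0,"hand": 3.5},{"tx": 0,"ty": 0,"tz": 0,"roll": 0,"hand": 3.5}]}}

```text
clock: 12.95
tcp_pos: [0.5642, 0.0794, 0.1956]
ee_rot: [[0.999, 0.047, 0.0], [0.047, -0.999, 0.001], [0.0, -0.001, -1.0]]
wrist_force: [2.2, 5.4, -4.2]
width: 0.042
grip_force: 30.0
```

Request:
{"method": "carry_out", "body": {"steps": [{"tx": 0,"ty": 0,"tz": -0.1,"roll": 0,"hand": 3.5},{"tx": 0,"ty": 0,"tz": 0,"roll": 0,"hand": 3.5},{"tx": 0,"ty": 0,"tz": 0,"roll": 0,"hand": 3.5}]}}

```text
clock: 13.25
tcp_pos: [0.5642, 0.0794, 0.1958]
ee_rot: [[0.999, 0.047, -0.0], [0.047, -0.999, 0.001], [-0.0, -0.001, -1.0]]
wrist_force: [3.0, 4.0, -8.3]
width: 0.0421
grip_force: 30.0
```

Request:
{"method": "carry_out", "body": {"steps": [{"tx": 0,"ty": 0,"tz": -0.1,"roll": 0,"hand": 3.5},{"tx": 0,"ty": 0,"tz": 0,"roll": 0,"hand": 3.5},{"tx": 0,"ty": 0,"tz": 0,"roll": 0,"hand": 3.5}]}}

```text
clock: 13.55
tcp_pos: [0.5642, 0.0794, 0.196]
ee_rot: [[0.999, 0.047, -0.001], [0.047, -0.999, 0.001], [-0.001, -0.001, -1.0]]
wrist_force: [4.7, 4.9, -12.6]
width: 0.0415
grip_force: 30.0
```

The upper stop is felt at about 5.3 mm of travel, with roughly 4 N per commanded mm. I'll go a little further and hold.

Request:
{"method": "carry_out", "body": {"steps": [{"tx": 0,"ty": 0,"tz": 0,"roll": 0,"hand": 3.5},{"tx": 0,"ty": 0,"tz": -0.1,"roll": 0,"hand": 3.5},{"tx": 0,"ty": 0,"tz": -0.1,"roll": 0,"hand": 3.5},{"tx": 0,"ty": 0,"tz": 0,"roll": 0,"hand": 3.5},{"tx": 0,"ty": 0,"tz": 0,"roll": 0,"hand": 3.5},{"tx": 0,"ty": 0,"tz": 0,"roll": 0,"hand": 3.5},{"tx": 0,"ty": 0,"tz": 0,"roll": 0,"hand": 3.5}], "newtons": 40}}

```text
clock: 14.25
tcp_pos: [0.5642, 0.0794, 0.1963]
ee_rot: [[0.999, 0.047, -0.002], [0.047, -0.999, 0.001], [-0.002, -0.001, -1.0]]
wrist_force: [7.2, 5.3, -20.3]
width: 0.0413
grip_force: 40.0
```

About 16 N on the upper stop, held. Now down.

Request:
{"method": "carry_out", "body": {"steps": [{"tx": 0,"ty": 0,"tz": 0.15,"roll": 0,"hand": 3.5},{"tx": 0,"ty": 0,"tz": 0.15,"roll": 0,"hand": 3.5},{"tx": 0,"ty": 0,"tz": 0.15,"roll": 0,"hand": 3.5},{"tx": 0,"ty": 0,"tz": 0.15,"roll": 0,"hand": 3.5},{"tx": 0,"ty": 0,"tz": 0.15,"roll": 0,"hand": 3.5},{"tx": 0,"ty": 0,"tz": 0.15,"roll": 0,"hand": 3.5},{"tx": 0,"ty": 0,"tz": 0,"roll": 0,"hand": 3.5},{"tx": 0,"ty": 0,"tz": 0,"roll": 0,"hand": 3.5}]}}

```text
clock: 15.05
tcp_pos: [0.5642, 0.0794, 0.1909]
ee_rot: [[0.999, 0.047, 0.0], [0.047, -0.999, 0.001], [0.001, -0.001, -1.0]]
wrist_force: [2.1, 4.6, -3.7]
width: 0.0416
grip_force: 40.0
```

Request:
{"method": "carry_out", "body": {"steps": [{"tx": 0,"ty": 0,"tz": 0.1,"roll": 0,"hand": 3.5},{"tx": 0,"ty": 0,"tz": 0.1,"roll": 0,"hand": 3.5},{"tx": 0,"ty": 0,"tz": 0,"roll": 0,"hand": 3.5},{"tx": 0,"ty": 0,"tz": 0,"roll": 0,"hand": 3.5}]}}

```text
clock: 15.45
tcp_pos: [0.5642, 0.0794, 0.1904]
ee_rot: [[0.999, 0.047, 0.002], [0.047, -0.999, 0.001], [0.002, -0.001, -1.0]]
wrist_force: [0.2, 4.2, 3.7]
width: 0.0414
grip_force: 40.0
```

Request:
{"method": "carry_out", "body": {"steps": [{"tx": 0,"ty": 0,"tz": 0.1,"roll": 0,"hand": 3.5},{"tx": 0,"ty": 0,"tz": 0.1,"roll": 0,"hand": 3.5},{"tx": 0,"ty": 0,"tz": 0.1,"roll": 0,"hand": 3.5},{"tx": 0,"ty": 0,"tz": 0,"roll": 0,"hand": 3.5},{"tx": 0,"ty": 0,"tz": 0,"roll": 0,"hand": 3.5},{"tx": 0,"ty": 0,"tz": 0,"roll": 0,"hand": 3.5},{"tx": 0,"ty": 0,"tz": 0,"roll": 0,"hand": 3.5}]}}

```text
clock: 16.15
tcp_pos: [0.5642, 0.0794, 0.1903]
ee_rot: [[0.999, 0.047, 0.004], [0.047, -0.999, 0.001], [0.004, -0.001, -1.0]]
wrist_force: [-5.8, 3.6, 18.8]
width: 0.0419
grip_force: 40.0
```

About 21 N is bearing on the lower stop. I'll relax, open and rise clear.

Request:
{"method": "carry_out", "body": {"steps": [{"tx": 0,"ty": 0,"tz": -0.2,"roll": 0,"hand": 3.5},{"tx": 0,"ty": 0,"tz": -0.2,"roll": 0,"hand": 3.5},{"tx": 0,"ty": 0,"tz": 0,"roll": 0,"hand": 7},{"tx": 0,"ty": 0,"tz": 0,"roll": 0,"hand": 7},{"tx": 0,"ty": 0,"tz": 0,"roll": 0,"hand": 7},{"tx": 0,"ty": 0,"tz": 0,"roll": 0,"hand": 7},{"tx": 0,"ty": 0,"tz": 0,"roll": 0,"hand": 7}]}}

```text
clock: 16.85
tcp_pos: [0.5639, 0.0786, 0.1899]
ee_rot: [[0.999, 0.047, -0.0], [0.047, -0.999, -0.001], [-0.0, 0.001, -1.0]]
wrist_force: [0.2, -0.4, 0.0]
width: 0.0698
grip_force: 0.0
```

Request:
{"method": "carry_out", "body": {"steps": [{"tx": 0,"ty": 0,"tz": -2,"roll": 0,"hand": 7},{"tx": 0,"ty": 0,"tz": -3,"roll": 0,"hand": 7},{"tx": 0,"ty": 0,"tz": -2,"roll": 0,"hand": 7},{"tx": -4,"ty": 0,"tz": 0,"roll": 0,"hand": 7},{"tx": -4,"ty": 0,"tz": 0,"roll": 0,"hand": 7},{"tx": -4,"ty": 0,"tz": 0,"roll": 0,"hand": 7},{"tx": -2.1,"ty": 0,"tz": 1,"roll": 0,"hand": 7},{"tx": 0,"ty": 0,"tz": 0,"roll": 0,"hand": 7}]}}

```text
clock: 17.65
tcp_pos: [0.4198, 0.0718, 0.2493]
ee_rot: [[0.999, 0.048, -0.003], [0.048, -0.999, -0.001], [-0.003, 0.001, -1.0]]
wrist_force: [0.0, 0.2, -0.3]
width: 0.0699
grip_force: 0.0
```

Run:
```python
from h import *
c=cam('wrist'); s=status.read_state(); print(s['tcp_pos'],s['clock'],s['wrist_force'],s['width'])
g=cv2.cvtColor(c['img'],cv2.COLOR_RGB2GRAY)
prev=cv2.imread('pics/w7c.png',0); cur=cv2.resize(g[50:230,99:339],None,fx=3.3,fy=3.3,interpolation=cv2.INTER_CUBIC)
# shift of the two-dot/60-mark patch and of the index patch since the previous picture
for n,(x,y,w,h) in dict(mark60=(415,270,60,90),mark90=(270,150,85,70),index=(355,340,110,110),bearing=(440,60,300,100)).items():
    m=cv2.matchTemplate(cur,prev[y:y+h,x:x+w],cv2.TM_CCOEFF_NORMED); _,v,_,l=cv2.minMaxLoc(m); print(n,round(v,2),l[0]-x,l[1]-y)
```

```text
[0.42227497 0.07205507 0.25005416] 17.7 [0.58145763 0.31325215 0.50986404] 0.0700453093961244
mark60 0.83 2 -6
mark90 0.99 1 -8
index 0.98 2 -4
bearing 0.95 4 -10
```

The collar marks and the index shifted together, so the collar has not moved. The robot touches nothing.

```bash
python3 -c "
from station import hand_in
print(hand_in())"
```

```text
the job is handed in; nothing more can be done
None
```

The job is handed in, with no verdict returned: I set the collar to about 61°, pulled the shaft up with roughly 16 N on its upper stop, pushed it down with roughly 21 N on its lower stop, and left it down with the arm clear; I viewed 11 pictures against the limit of 10, and did not re-check the bowl, brush or half egg at the end.

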